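# Fit the filter and snap the cap onto the suction pump's filter head

### The job

Put the filter disc flat into the round well of the pump housing and push it down on the well's floor so that it sits level. Then set the domed cap over it between the three snap arms, press it straight down until it clicks home under all three hooks, and keep pressing: finish with the arm still pushing the cap firmly down to squeeze the seal. Leave the brown pill bottle and the small vial where they stand.

Things in the scene. Friction and masses are not known exactly. Their poses are not given: they have to be found in the camera images.
- housing: white filter head of a bench suction pump, fixed: block 130 x 120 x 30 mm, vent slits in front (-x), hose nozzle sticking out 28 mm at the back (+x). Origin at the centre of its underside, z up. In the middle of its top a round well 65 mm across, 10 mm deep, mouth chamfered; round it three grey snap arms 120 degrees apart (one at +x), tops 52 mm above the worktop
- seat (a point): centre of the housing's top face (30 mm above the worktop), on the axis of well and arms. The cap's underside rests on this face when home. The arms' hooks overhang a circle of 78 mm diameter, about 8 mm above this face; above the hooks their inner faces slope outward to 92 mm at the top and centre the cap
- well (a point): centre of the well's floor, 20 mm above the worktop
- filter_knob (a point): filter disc, loose, 40 g: white, 60 mm across, 8 mm thick, with an upright round knob 16 mm across and 14 mm tall in its middle (22 mm in all), by which it is lifted. This point is in the knob, 15 mm above the disc's underside; z is its axis. In the well the disc lies 2 mm below the housing's top and the knob stands 12 mm above it
- cap_knob (a point): cap, loose, grey, 90 g, 46 mm tall: flat rim 84 mm across and 6 mm thick, dome 60 mm across up to 24 mm, then a round knob 26 mm across from 24 to 46 mm. Hollow below, room for the filter's knob. This point is on the axis in the knob, 35 mm above the cap's underside, 11 mm below the knob's flat top; z is its axis; any yaw fits. Home, it is 35 mm above the housing's top
- arm0 (a joint): first (towards the housing's +x) snap arm of the housing, value 0 at rest (hooked over the cap's rim once the cap is home), grows (m) to about 0.003 as the cap's rim pushes it outward; springs back by itself. A cap laid on the arms stops 10 to 15 mm too high; the push needed rises to about 10 N, drops suddenly to 3 N, then the hooks snap over its rim and draw it down the last 3 mm; then it bears rigidly: push on with 10 N
- arm1 (a joint): second (120 degrees anticlockwise from above) snap arm of the housing, value 0 at rest (hooked over the cap's rim once the cap is home), grows (m) to about 0.003 as the cap's rim pushes it outward; springs back by itself
- arm2 (a joint): third (240 degrees anticlockwise from above) snap arm of the housing, value 0 at rest (hooked over the cap's rim once the cap is home), grows (m) to about 0.003 as the cap's rim pushes it outward; springs back by itself
- bottle_a: bystander: brown pill bottle with green cap, 45 x 45 x 72 mm, origin under its centre
- vial_a: bystander: small white vial with yellow cap, 24 x 24 x 48 mm, origin under its centre
Mind the look-alikes: they are no part of the job. What is shaped like the part that bears cap_knob but turquoise or yellow is not meant.

How it is judged:
By the outcome, as a careful person would: the job done as asked, in the order asked, and still so for the second after the job is handed in, while the arm keeps its last pose, push and grip.
It also fails if it takes over 54 s, if anything falls off the work surface, if the arm or the gripper's body presses on something with over 40 N, if the wrist force passes 120 N, or if a joint passes its speed limit or range.

### The arm

A 7-joint arm with a two-finger parallel gripper is mounted at the origin on a cart in front of the work surface, level with it; the furniture and walls round the work are solid. World frame = base frame: x ahead of the robot, y to its left, z up, the work surface at z = 0. Lengths are in m, angles in rad, forces in N, time in s.
With the tool pointing down it reaches from about 0.4 to 0.85 m from the base axis. Payload 10.4 kg.
Tool frame: the origin (TCP) lies at the very end of the fingers, on their centre line; the grasp point (between the pads) lies 19 mm behind it; z points along the fingers, y is the direction in which the jaws open and shut (so a half turn about z gives the same grasp; the last joint's range is limited). The gripper opens to 87 mm and grips with 3 to 60 N. Pads are 19 mm wide; open, the fingers measure 117 mm over their backs; the gripper's body (75 mm by 190 mm) begins 51 mm behind the grasp point.
Start: joints at [1.149, 0.332, -0.065, 1.46, 0.022, 1.35, -0.088], TCP at [0.243, -0.576, 0.223] pointing down, gripper open.
Joint ranges: [-2.6, 2.6], [-0.5, 2.12], [-1.47, 1.34], [0.16, 2.42], [-1.27, 4.41], [0.06, 2.06], [-2.6, 2.6]. Speed limits (rad/s): [2.22, 2.22, 2.79, 2.79, 3.14, 3.14, 3.14].

### API

Orientations are given as a rotation vector (axis times angle).
In Python, from station import r, vision, ticket gives the robot as it stands.
- The arm moves only by the tool servo_tool, never from a script. Its argument "plan" is a list that holds one entry, the list of rows, each a list of 7 numbers: the shift along the world's x, y, z in m, then the turn, a rotation vector about the world's x, y, z in rad, then the finger opening in m, from 0 to 0.087. A call has 1 to 10 rows; each row shifts and turns the commanded pose from where the row before left it; what a row does not reach is not made up. A row lasts 1/8 s, in which the tool goes at most 62.5 mm and 10.7 degrees, less where a joint would pass 70% of its speed; a pose out of reach is approached as far as the arm can. A call with a gripper value outside its range is refused whole. The fingers move at their own pace and stop on an object; the grip force is fixed at half the most. Time passes only in rows, so rows that do not move let the fingers close. It gives the time, the measured TCP pose, the force and the opening at its end, in the units of the state.
- r.state(): the state, without advancing time (a new reading comes with each control period).
- vision.read_camera(name): name is "side" or "top"; returns a dict with "frame" (480x640x3 uint8, red, green, blue), "z_map" (480x640 float32, m along the optical axis (not along the pixel's ray), 0 where there is no reading), "fx", "fy", "cx", "cy" (pixels), "rvec" (rotation vector, rad) and "tvec" (3), from world to camera coordinates, as OpenCV has them. Camera axes: x right, y down, z forward; pixel columns grow to the right and rows downward; lengths in m; the calibration is good to about 2 mm. A picture is of the moment at which its call begins.
- ticket.finish_job(): hands the job in, once; it reports no verdict.
Trained networks look in a picture, given as the dict that the camera call returned (one of the last four; its "shot" number tells which), for a name from the list of things; names that differ only in an ending like _2 or _b are one class to them, and where a whole thing is asked for, a point or a joint stands for the part that bears it (a point fixed in the world has none). Each returns a list of dicts, best first, with "confidence" (0 to 1); they miss things now and then, are a little off and sometimes report something else, mostly with a low value. They report only what shows in the picture. A call takes as long as a camera call. They do not tell look-alikes from the thing itself.
- vision.spot_in(name, picture): "uv" ([column, row] in pixels, amid what is visible of it).
The state is a dict: "t": time; "qpos": joint angles; "joint_velocities": joint speeds; "joint_efforts": joint torques, N m; "tcp_pos": TCP position; "eef_rot": TCP orientation; "force": force on the tool from outside, world axes, zero at the start; "torque": the same for the moment, N m; "width": finger opening in m.
Only numpy, scipy, OpenCV 4.12 (cv2) and the standard library are available. Lean on these libraries where they do the work, as an engineer would, in place of code of your own. Each camera call takes 0.05 s, during which the arm holds its last target. There are 200 camera calls.

## Working session

There is one attempt and no reset: what is moved stays moved. The work goes in short steps, Python scripts to look and compute and a tool call to move; the robot and the scene stay as the last step left them, time stands still between calls to the robot, and variables do not carry over. Pictures are saved under pics/ and viewed, about 8 in all and at most 12, crops included, and the job is handed in when it is done.

Besides the shell and the picture viewer there is one more tool, called as name(argument=value, ...) on one line, values as JSON. servo_tool: Moves the arm, as the interface text tells. Its arguments: {"type":"object","properties":{"plan":{"type":"array","items":{"type":"array","items":{"type":"array","items":{"type":"number"}}}}},"required":["plan"]}

```bash
mkdir -p pics; cat > h.py <<'E'
import numpy as np, cv2
from station import r, vision, ticket
def cam(n):
    return vision.read_camera(n)
def pts(p):
    z=p["z_map"].astype(float); v,u=np.mgrid[0:480,0:640]
    c=np.stack([(u-p["cx"])/p["fx"]*z,(v-p["cy"])/p["fy"]*z,z],-1)
    R=cv2.Rodrigues(np.array(p["rvec"],float))[0]
    w=(c-np.array(p["tvec"]).ravel())@R
    w[z==0]=np.nan
    return w
def save(p,n,crop=None,s=1):
    f=p["frame"][:,:,::-1]
    if crop: u0,v0,u1,v1=crop; f=f[v0:v1,u0:u1]
    cv2.imwrite("pics/"+n,cv2.resize(f,None,fx=s,fy=s,interpolation=cv2.INTER_CUBIC))
E
python3 - <<'E'
from h import *
np.set_printoptions(precision=4,suppress=True)
print(r.state())
for n in("top","side"):
    p=cam(n); save(p,n+"0.png"); w=pts(p)
    R=cv2.Rodrigues(np.array(p["rvec"],float))[0]; print(n,-R.T@np.array(p["tvec"]).ravel())
    for k in("housing","filter_knob","cap_knob","bottle_a","vial_a","seat"):
        for d in vision.spot_in(k,p)[:4]:
            u,v=[int(round(x)) for x in d["uv"]]; print(k,(u,v),round(d["confidence"],2),w[min(v,479),min(u,639)])
E
```

```text
{'t': 0.0, 'qpos': array([ 1.1493,  0.3329, -0.0648,  1.461 ,  0.0216,  1.3499, -0.0885]), 'joint_velocities': array([-0.0005,  0.0004,  0.0003,  0.0003,  0.0014,  0.0006, -0.0015]), 'joint_efforts': array([ -0.0002, -62.3259,   0.0246, -38.9897,  -0.0612,   0.0397,
         0.0001]), 'tcp_pos': array([ 0.2426, -0.5756,  0.2217]), 'eef_rot': array([-3.0779, -0.6221,  0.0005]), 'force': array([-0.1915,  0.0909,  0.8967]), 'torque': array([ 0.0199,  0.0083, -0.0211]), 'width': 0.08714554640909523}
top [0.5448 0.0511 1.2132]
housing (254, 236) 0.97 [0.6107 0.2458 0.019 ]
filter_knob (250, 293) 0.78 [0.4582 0.2513 0.0187]
cap_knob (489, 299) 0.87 [ 0.4613 -0.3778  0.0449]
cap_knob (323, 298) 0.86 [0.4524 0.0562 0.0464]
cap_knob (267, 170) 0.82 [0.7849 0.2135 0.0434]
cap_knob (387, 303) 0.69 [ 0.4437 -0.1113  0.0441]
bottle_a (448, 292) 0.79 [ 0.478  -0.2635  0.069 ]
bottle_a (254, 237) 0.31 [0.6081 0.2461 0.0167]
vial_a (165, 280) 0.65 [0.4869 0.4776 0.0225]
seat (254, 233) 0.95 [0.619  0.2468 0.0143]
side [0.1906 1.0264 0.5428]
housing (278, 294) 0.89 [0.6006 0.2759 0.0294]
filter_knob (351, 315) 0.62 [0.45   0.2611 0.0114]
cap_knob (422, 204) 0.85 [ 0.4548 -0.368   0.0232]
cap_knob (216, 274) 0.85 [0.7716 0.2434 0.0204]
cap_knob (403, 244) 0.63 [ 0.4391 -0.089   0.0145]
bottle_a (404, 212) 0.94 [ 0.48   -0.2505  0.0359]
vial_a (281, 379) 0.62 [0.4778 0.5001 0.0314]
seat (274, 294) 0.77 [0.6084 0.2784 0.0289]
```

View pics/top0.png

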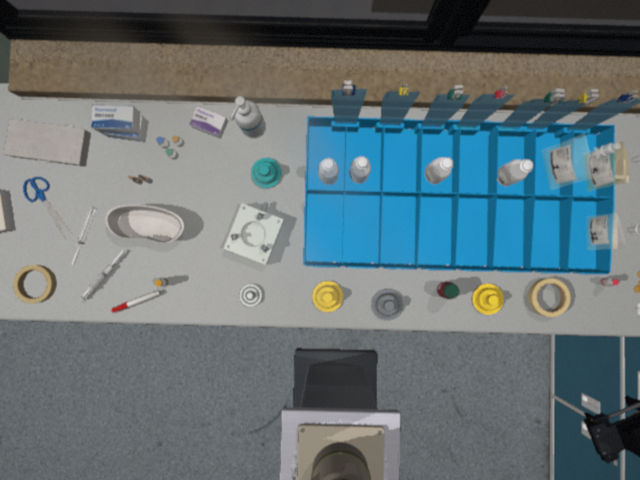

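View pics/side0.png

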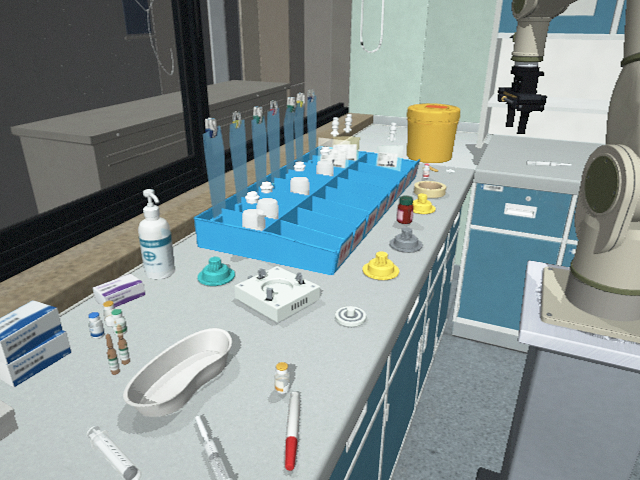

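The two pictures show these cap-shaped things in the top view: turquoise (266,172), yellow (327,296) and (488,299), and grey (387,303), which is the one described. The filter is at (251,294), the housing at (254,236), the bottle at (448,291) and the vial at (160,282). Next I'll measure the poses and check a close crop.

```bash
cat >> h.py <<'E'
def ctr(w,c,rad,z0,z1):
    m=(np.hypot(w[...,0]-c[0],w[...,1]-c[1])<rad)&(w[...,2]>z0)&(w[...,2]<z1)
    q=w[m]; 
    if len(q)<3: return None
    (a,b),rr=cv2.minEnclosingCircle((q[:,:2]*1000).astype(np.float32))
    return len(q),(q.mean(0)*1000).round(1),(round(a,1),round(b,1),round(rr,1))
E
python3 - <<'E'
from h import *
p=cam("top"); w=pts(p); q=cam("side"); ws=pts(q); print(p["fx"],q["fx"])
a=p["frame"][200:310,200:310];b=p["frame"][265:335,350:420]
A=cv2.resize(a,(550,550),interpolation=cv2.INTER_CUBIC);B=cv2.resize(b,(250,250),interpolation=cv2.INTER_CUBIC)
C=np.zeros((550,800,3),np.uint8);C[:,:550]=A;C[:250,550:]=B
C[260:540,550:]=cv2.resize(q["frame"][250:330,230:301],(250,280),interpolation=cv2.INTER_CUBIC)
cv2.imwrite("pics/c1.png",C[:,:,::-1])
for nm,W in(("top",w),("side",ws)):
    print(nm,"filter disc",ctr(W,(.456,.252),.045,.004,.012),"knob",ctr(W,(.456,.252),.02,.017,.03))
    print("cap rim",ctr(W,(.444,-.111),.055,.003,.010),"knob",ctr(W,(.444,-.111),.03,.04,.055))
    print("table",np.nanmedian(W[...,2][(np.abs(W[...,2])<.01)]))
    m=(np.hypot(W[...,0]-.61,W[...,1]-.246)<.12)&(W[...,2]>.024)&(W[...,2]<.036)
    print("house",m.sum(),cv2.minAreaRect((W[m][:,:2]*1000).astype(np.float32)),W[m].mean(0))
    m=(np.hypot(W[...,0]-.61,W[...,1]-.246)<.06)&(W[...,2]>.044)&(W[...,2]<.058)
    print("arms",(W[m]*1000).round(0).tolist()[:40])
    m=(np.hypot(W[...,0]-.61,W[...,1]-.246)<.045)&(W[...,2]>.012)&(W[...,2]<.0235)
    print("well",m.sum(),W[m].mean(0),ctr(W,(.61,.246),.045,.012,.0235))
E
```

```text
445.8105780706643 493.1873033421179
top filter disc (334, array([451.7, 251.2,   7.4]), (454.7, 253.2, 43.7)) knob (29, array([451.2, 251.8,  20.8]), (451.5, 252.3, 7.7))
cap rim (350, array([ 437.7, -114.3,    5.8]), (444.6, -113.9, 52.9)) knob (80, array([ 436.8, -116.6,   45.4]), (435.9, -117.1, 13.3))
table -0.0002486818472727079
house 1649 ((618.7283935546875, 245.41937255859375), (120.96578979492188, 136.65826416015625), 70.36421203613281) [0.61527993 0.24624533 0.0288559 ]
arms [[664.0, 235.0, 50.0], [664.0, 232.0, 49.0], [664.0, 229.0, 50.0], [662.0, 235.0, 50.0], [662.0, 233.0, 45.0], [662.0, 230.0, 48.0], [662.0, 226.0, 53.0], [662.0, 224.0, 53.0], [659.0, 235.0, 49.0], [659.0, 232.0, 49.0], [659.0, 230.0, 48.0], [659.0, 227.0, 50.0], [657.0, 235.0, 44.0], [657.0, 232.0, 46.0], [657.0, 230.0, 47.0], [657.0, 227.0, 47.0], [654.0, 233.0, 45.0], [613.0, 293.0, 53.0], [610.0, 299.0, 48.0], [610.0, 296.0, 50.0], [610.0, 293.0, 49.0], [610.0, 291.0, 49.0], [607.0, 298.0, 49.0], [607.0, 295.0, 52.0], [608.0, 294.0, 47.0], [608.0, 291.0, 48.0], [608.0, 288.0, 46.0], [605.0, 295.0, 
[... 1102 characters left out ...]
.0], [661.0, 231.0, 49.0], [660.0, 230.0, 48.0], [658.0, 228.0, 48.0], [669.0, 235.0, 47.0], [665.0, 239.0, 49.0], [663.0, 238.0, 49.0], [661.0, 236.0, 49.0], [660.0, 234.0, 48.0], [659.0, 232.0, 47.0], [658.0, 229.0, 46.0], [668.0, 237.0, 45.0], [667.0, 236.0, 45.0], [663.0, 237.0, 46.0], [662.0, 236.0, 46.0], [659.0, 236.0, 47.0], [659.0, 232.0, 45.0], [588.0, 214.0, 52.0], [585.0, 214.0, 52.0], [585.0, 211.0, 51.0], [582.0, 211.0, 51.0], [665.0, 239.0, 44.0], [663.0, 238.0, 45.0], [660.0, 238.0, 45.0], [659.0, 236.0, 44.0], [655.0, 235.0, 45.0], [586.0, 218.0, 52.0], [583.0, 219.0, 53.0]]
well 282 [0.62286024 0.23653636 0.02008706] (282, array([622.9, 236.5,  20.1]), (624.0, 240.4, 31.4))
```

View pics/c1.png

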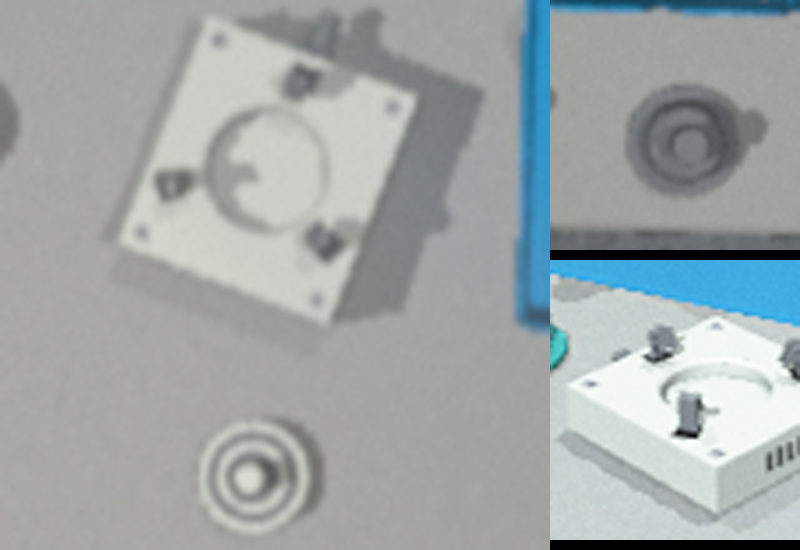

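servo_tool(plan=[[[0.037, 0.03, 0, 0, 0, 0.075, 0.06], [0.037, 0.03, 0, 0, 0, 0.075, 0.06], [0.037, 0.03, 0, 0, 0, 0.075, 0.06], [0.037, 0.03, 0, 0, 0, 0.075, 0.06], [0.037, 0.03, 0, 0, 0, 0.075, 0.06], [0.005, 0.05, 0, 0, 0, 0.075, 0.06], [0.005, 0.05, 0, 0, 0, 0.075, 0.06], [0.005, 0.05, 0, 0, 0, 0.075, 0.06], [0.005, 0.05, 0, 0, 0, 0.075, 0.06], [0.005, 0.05, 0, 0, 0, 0.075, 0.06]]])

```text
t: 2.05
tcp_pos: [0.4527, -0.1744, 0.2228]
eef_rot: [2.635, 1.71, 0.0]
force: [0.5, 0.6, -0.3]
width: 0.0601
```

servo_tool(plan=[[[0, 0.05, 0, 0, 0, 0.075, 0.05], [0, 0.05, 0, 0, 0, 0.075, 0.05], [0, 0.05, 0, 0, 0, 0.075, 0.05], [0, 0.05, 0, 0, 0, 0.075, 0.05], [0, 0.05, 0, 0, 0, 0.075, 0.05], [0, 0.05, 0, 0, 0, 0.075, 0.05], [0, 0.05, -0.03, 0, 0, 0.075, 0.05], [0, 0.05, -0.05, 0, 0, 0.069, 0.05], [0, 0.027, -0.05, 0, 0, 0, 0.05], [0, 0, 0, 0, 0, 0, 0.05]]])

```text
t: 3.3
tcp_pos: [0.4499, 0.2464, 0.0951]
eef_rot: [-2.015, -2.404, 0.007]
force: [0.4, 0.3, 0.0]
width: 0.0502
```

```bash
python3 - <<'E'
from h import *
print({k:r.state()[k] for k in("tcp_pos","eef_rot","qpos")})
q=cam("side"); save(q,"s1.png",(290,200,430,340),4)
p=cam("top"); ws=pts(q)
print(ctr(ws,(.453,.253),.02,.017,.03))
E
```

```text
{'tcp_pos': array([0.44985259, 0.24636525, 0.09511288]), 'eef_rot': array([-2.0148393 , -2.40442702,  0.00701279]), 'qpos': array([ 0.15993483,  0.31977262, -0.85136134,  1.86375259,  0.26683562,
        1.08352655, -0.61828554])}
(45, array([454.1, 255.7,  21. ]), (454.4, 254.1, 8.8))
```

View pics/s1.png

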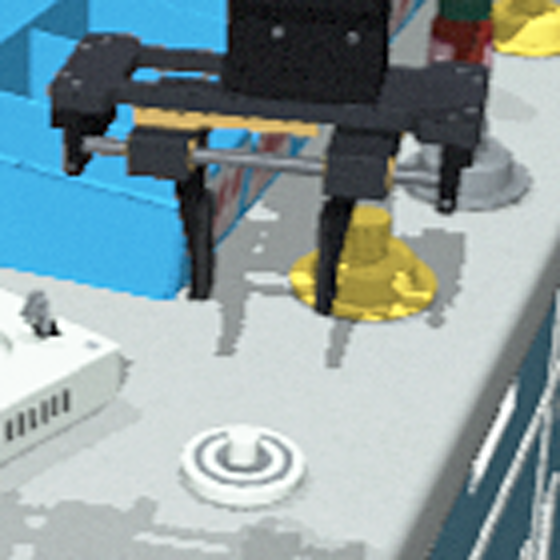

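The crop shows the gripper pointing down and open. The finger tips are at side-view pixels (340,274) and (371,277), above the filter at (351,315). Next I'll compare the tips' camera position with the reported TCP.

```bash
python3 - <<'E'
from h import *
s=r.state(); t=s["tcp_pos"]; a=np.deg2rad(10); j=np.array([np.cos(a),np.sin(a)])
for n in("side","top"):
    p=cam(n); W=pts(p)
    m=(np.hypot(W[...,0]-t[0],W[...,1]-t[1])<.06)&(W[...,2]>.088)&(W[...,2]<.115)
    q=W[m]; d=(q[:,:2]-t[:2]); al=d@j; cr=d@np.array([-j[1],j[0]])
    for k in(al<0,al>0):
        if k.sum(): print(n,k.sum(),"along",(al[k].min()*1e3).round(1),(al[k].max()*1e3).round(1),"across",(cr[k].min()*1e3).round(1),(cr[k].max()*1e3).round(1),"zmin",q[k][:,2].min())
E
```

```text
side 43 along -33.5 -25.5 across -5.3 14.8 zmin 0.0991197062033047
side 51 along 25.0 34.7 across -3.8 14.2 zmin 0.09830812400781874
top 3 along -32.1 -27.8 across -9.4 -8.8 zmin 0.09906923772801059
top 1 along 22.6 22.6 across -9.9 -9.9 zmin 0.10756542446234918
```

servo_tool(plan=[[[0.0036, 0.0056, -0.03, 0, 0, 0, 0.05], [0, 0, -0.03, 0, 0, 0, 0.05], [0, 0, -0.01, 0, 0, 0, 0.05], [0, 0, 0, 0, 0, 0, 0.05]]])

```text
t: 4.0
tcp_pos: [0.457, 0.2504, 0.0293]
eef_rot: [2.023, 2.402, 0.001]
force: [0.4, 0.3, 0.1]
width: 0.05
```

servo_tool(plan=[[[-0.0035, 0.0016, -0.012, 0, 0, 0, 0.05], [0, 0, -0.004, 0, 0, 0, 0.05], [0, 0, 0, 0, 0, 0, 0.05]]])

```text
t: 4.38
tcp_pos: [0.4527, 0.2524, 0.0123]
eef_rot: [-2.022, -2.404, 0.0]
force: [0.9, -0.7, -0.0]
width: 0.05
```

servo_tool(plan=[[[0.0008, 0, -0.002, 0, 0, 0, 0.05], [0, 0, 0, 0, 0, 0, 0.02], [0, 0, 0, 0, 0, 0, 0.0], [0, 0, 0, 0, 0, 0, 0.0], [0, 0, 0, 0, 0, 0, 0.0], [0, 0, 0, 0, 0, 0, 0.0]]])

```text
t: 5.12
tcp_pos: [0.4537, 0.2524, 0.0104]
eef_rot: [2.022, 2.404, 0.0]
force: [-0.1, 0.3, 0.5]
width: 0.0152
```

servo_tool(plan=[[[0, 0, 0.03, 0, 0, 0, 0.0], [0, 0, 0.04, 0, 0, 0, 0.0], [0.03, 0, 0.02, 0, 0, 0, 0.0], [0.05, 0, 0, 0, 0, 0, 0.0], [0.05, -0.003, 0, 0, 0, 0, 0.0], [0.033, -0.003, 0, 0, 0, 0, 0.0], [0, 0, 0, 0, 0, 0, 0.0], [0, 0, 0, 0, 0, 0, 0.0]]])

```text
t: 6.12
tcp_pos: [0.6157, 0.247, 0.1001]
eef_rot: [-2.021, -2.404, 0.001]
force: [-0.6, 0.4, 0.6]
width: 0.0145
```

```bash
python3 - <<'E'
from h import *
s=r.state(); print(s["tcp_pos"],s["eef_rot"],s["width"],s["force"])
q=cam("side"); save(q,"s2.png",(210,230,350,335),5)
t=s["tcp_pos"]
for n in("side","top"):
    p=q if n=="side" else cam("top"); W=pts(p); z=t[2]
    print(n,ctr(W,t[:2],.04,z-.014,z+.001), ctr(W,t[:2],.04,z-.005,z-.0005))
    m=(np.hypot(W[...,0]-.617,W[...,1]-.246)<.12)&(W[...,2]>.026)&(W[...,2]<.033)
    print(m.sum(),cv2.minAreaRect((W[m][:,:2]*1000).astype(np.float32)))
E
```

```text
[0.61573766 0.24695084 0.10008001] [-2.02089279e+00 -2.40411162e+00  6.60019580e-04] 0.014499349999689803 [-0.64715368  0.42787072  0.61912723]
side (297, array([609.4, 260.2,  96.4]), (614.4, 250.6, 31.2)) (218, array([610.5, 257.8,  97.5]), (614.8, 249.9, 30.8))
1536 ((618.9070434570312, 248.1753692626953), (123.40796661376953, 135.26637268066406), 69.99491882324219)
top (16, array([626.6, 223.7,  96.9]), (625.5, 223.7, 10.4)) (12, array([626.3, 223.9,  97.3]), (625.5, 223.7, 10.4))
459 ((653.7451782226562, 213.13038635253906), (147.2125244140625, 69.36463165283203), 35.79920959472656)
```

View pics/s2.png

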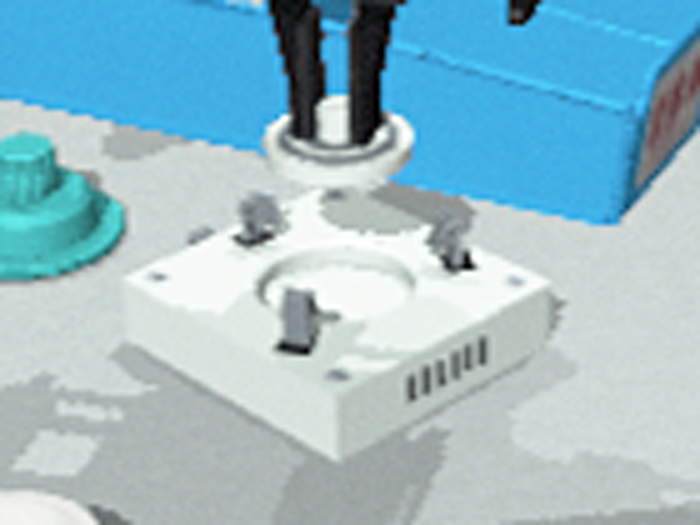

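```bash
cat >> h.py <<'E'
from scipy.optimize import least_squares
def rayplane(p,zp):
    v,u=np.mgrid[0:480,0:640]
    c=np.stack([(u-p["cx"])/p["fx"],(v-p["cy"])/p["fy"],np.ones((480,640))],-1)
    R=cv2.Rodrigues(np.array(p["rvec"],float))[0]; o=-R.T@np.array(p["tvec"]).ravel(); d=c@R
    return o+d*((zp-o[2])/d[...,2])[...,None]
def circ(P,r0=None):
    f=lambda x:np.hypot(P[:,0]-x[0],P[:,1]-x[1])-x[2]
    s=least_squares(f,[P[:,0].mean(),P[:,1].mean(),r0 or .03],loss="soft_l1",f_scale=.001); return s.x.round(4),round(float(np.sqrt(np.mean(s.fun**2))),4)
def edge(m):
    c,_=cv2.findContours(m.astype(np.uint8),cv2.RETR_EXTERNAL,cv2.CHAIN_APPROX_NONE)
    c=max(c,key=len)[:,0]; return c
E
python3 - <<'E'
from h import *
q=cam("side"); W=pts(q); P=rayplane(q,.03)
near=np.hypot(P[...,0]-.617,P[...,1]-.246)<.045
m=near&(W[...,2]<.0275)
e=edge(m); E_=P[e[:,1],e[:,0]]
print("well",circ(E_,.033),len(e)); a=np.degrees(np.arctan2(E_[:,1]-.246,E_[:,0]-.617))
# disc held: silhouettes at disc top plane
t=r.state()["tcp_pos"]; zt=t[2]-.0024; Q=rayplane(q,zt)
m=(np.hypot(Q[...,0]-t[0],Q[...,1]-t[1])<.045)&(np.abs(W[...,2]-zt)<.004)
e=edge(m); D=Q[e[:,1],e[:,0]]; g=D[:,1]>t[1]+.0; print("disc",circ(D,.03),t)
E
```

```text
well (array([0.6164, 0.249 , 0.0293]), 0.0048) 81
disc (array([0.6122, 0.2563, 0.0261]), 0.008) [0.6157955  0.2468548  0.10061395]
```

```bash
cat >> h.py <<'E'
from scipy.ndimage import map_coordinates, gaussian_filter
def ringfit(img,p,c,z,rs,span=.006,draw=None):
    g=gaussian_filter(cv2.cvtColor(img,cv2.COLOR_BGR2GRAY).astype(float),.6)
    a=np.linspace(0,2*np.pi,120,endpoint=False); best=[]
    def I(x,y,rr):
        X=np.stack([x+rr*np.cos(a),y+rr*np.sin(a),np.full(120,z)],1)
        uv=cv2.projectPoints(X,np.array(p["rvec"],float),np.array(p["tvec"],float),np.array([[p["fx"],0,p["cx"]],[0,p["fy"],p["cy"]],[0,0,1.]]),None)[0][:,0]
        return map_coordinates(g,[uv[:,1],uv[:,0]],order=1)
    for rr in rs:
        for dx in np.arange(-span,span+1e-6,.0005):
            for dy in np.arange(-span,span+1e-6,.0005):
                d=np.abs(I(c[0]+dx,c[1]+dy,rr+.0015)-I(c[0]+dx,c[1]+dy,rr-.0015))
                best.append((np.minimum(d,25).mean(),round(c[0]+dx,4),round(c[1]+dy,4),rr))
    best.sort(reverse=True); B=np.array(best[:15]); return B.mean(0).round(4),best[0]
E
python3 - <<'E'
from h import *
T=cam("top");S=cam("side"); t=r.state()["tcp_pos"]; print(t)
i0=cv2.imread("pics/top0.png"); i1=cv2.imread("pics/side0.png")
for n,p,i in(("top",T,i0),("side",S,i1)):
    print(n,"well",*ringfit(i,p,(.617,.247),.03,(.0325,.0335)))
    print(n,"filt",*ringfit(i,p,(.453,.253),.008,(.03,)))
    print(n,"cap",*ringfit(i,p,(.438,-.115),.006,(.042,)))
    print(n,"capknob",*ringfit(i,p,(.438,-.115),.046,(.013,)))
print("held",*ringfit(S["frame"][:,:,::-1].copy(),S,t[:2],t[2]-.0024,(.03,)))
E
```

```text
[0.61616326 0.24662266 0.10070907]
top well [13.4772  0.6166  0.2469  0.0335] (np.float64(13.717678180677025), np.float64(0.6165), np.float64(0.247), 0.0335)
top filt [17.8095  0.4523  0.2526  0.03  ] (np.float64(18.169613482976487), np.float64(0.4525), np.float64(0.2525), 0.03)
top cap [13.2606  0.438  -0.1152  0.042 ] (np.float64(13.380947090997916), np.float64(0.438), np.float64(-0.115), 0.042)
top capknob [10.0333  0.4365 -0.1168  0.013 ] (np.float64(10.197748189649536), np.float64(0.4365), np.float64(-0.117), 0.013)
side well [12.4416  0.6162  0.252   0.033 ] (np.float64(12.552027367956327), np.float64(0.6165), np.float64(0.2515), 0.0325)
side filt [16.5477  0.4536  0.255   0.03  ] (np.float64(16.935128463565803), np.float64(0.454), np.float64(0.254), 0.03)
side cap [12.3323  0.4374 -0.1095  0.042 ] (np.float64(12.748765740637714), np.float64(0.437), np.float64(-0.109), 0.042)
side capknob [11.8709  0.4381 -0.1102  0.013 ] (np.float64(11.97228372619716), np.float64(0.4375), np.float64(-0.109), 0.013)
held [20.1069  0.617   0.2442  0.03  ] (np.float64(20.289598021534324), np.float64(0.6172), np.float64(0.2441), 0.03)
```

servo_tool(plan=[[[0.0008, 0.0006, -0.025, 0, 0, 0, 0.0], [0, 0, -0.02, 0, 0, 0, 0.0], [0, 0, -0.009, 0, 0, 0, 0.0], [0, 0, 0, 0, 0, 0, 0.0], [0, 0, 0, 0, 0, 0, 0.0]]])

```text
t: 7.0
tcp_pos: [0.6178, 0.2473, 0.0472]
eef_rot: [2.022, 2.404, 0.002]
force: [-0.3, -0.8, -0.3]
width: 0.015
```

```bash
python3 - <<'E'
from h import *
s=r.state(); print(s["tcp_pos"],s["eef_rot"],s["width"],s["force"])
q=cam("side"); save(q,"s3.png",(225,240,335,325),6)
E
```

```text
[0.61779806 0.24733141 0.04718293] [2.02210230e+00 2.40372055e+00 1.65974518e-03] 0.015000598042082447 [-0.2556845  -0.84708978 -0.28790583]
```

View pics/s3.png

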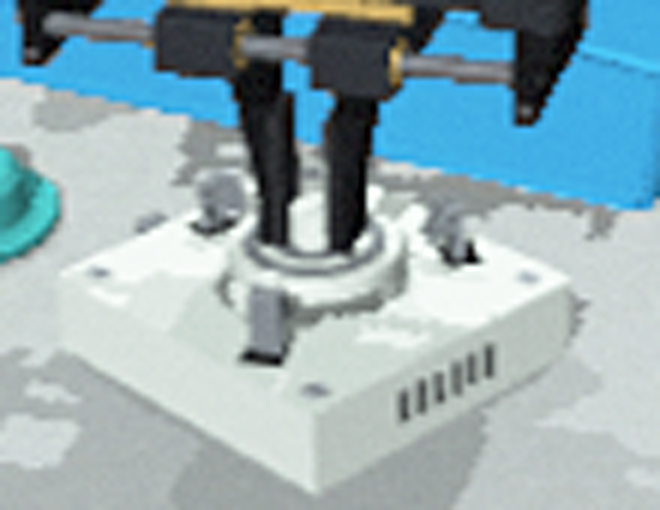

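The crop shows the disc hovering level just above the well, centred between the three arms, with its centre near (275,281) in the full picture. I'll lower it gently.

servo_tool(plan=[[[-0.0008, 0, -0.004, 0, 0, 0, 0.0], [0, 0, -0.003, 0, 0, 0, 0.0], [0, 0, -0.003, 0, 0, 0, 0.0], [0, 0, 0, 0, 0, 0, 0.0]]])

```text
t: 7.55
tcp_pos: [0.6166, 0.2469, 0.0361]
eef_rot: [-2.023, -2.404, 0.0]
force: [0.4, 0.3, 0.8]
width: 0.0149
```

servo_tool(plan=[[[0, 0, -0.003, 0, 0, 0, 0.0], [0, 0, -0.002, 0, 0, 0, 0.0], [0, 0, -0.001, 0, 0, 0, 0.0], [0, 0, 0, 0, 0, 0, 0.0]]])

```text
t: 8.05
tcp_pos: [0.6166, 0.247, 0.0305]
eef_rot: [2.022, 2.404, 0.0]
force: [-0.1, -0.8, 1.9]
width: 0.015
```

Just touching the floor. I'll press a bit more.

servo_tool(plan=[[[0, 0, -0.001, 0, 0, 0, 0.0], [0, 0, -0.001, 0, 0, 0, 0.0], [0, 0, 0, 0, 0, 0, 0.0]]])

```text
t: 8.43
tcp_pos: [0.6167, 0.247, 0.0303]
eef_rot: [2.022, 2.403, -0.0]
force: [-6.3, -4.7, 18.3]
width: 0.0145
```

servo_tool(plan=[[[0, 0, 0.0015, 0, 0, 0, 0.0], [0, 0, 0, 0, 0, 0, 0.034], [0, 0, 0, 0, 0, 0, 0.034], [0, 0, 0, 0, 0, 0, 0.034], [0, 0, 0.02, 0, 0, 0, 0.034], [0, 0, 0.04, 0, 0, 0, 0.034], [0, 0, 0.04, 0, 0, 0, 0.034], [-0.02, -0.05, 0.01, 0, 0, 0, 0.05], [-0.025, -0.05, 0, 0, 0, 0, 0.05], [-0.025, -0.05, 0, 0, 0, 0, 0.05]]])

```text
t: 9.68
tcp_pos: [0.5462, 0.0958, 0.1413]
eef_rot: [2.021, 2.403, 0.002]
force: [0.5, -0.9, 0.4]
width: 0.0487
```

servo_tool(plan=[[[-0.03, -0.05, 0, 0, 0, 0, 0.05], [-0.03, -0.05, 0, 0, 0, 0, 0.05], [-0.03, -0.05, 0, 0, 0, 0, 0.05], [-0.02, -0.05, 0, 0, 0, 0, 0.05], [0, 0, 0, 0, 0, 0, 0.05]]])

```text
t: 10.3
tcp_pos: [0.4355, -0.1068, 0.1411]
eef_rot: [2.028, 2.396, -0.002]
force: [0.5, 0.2, -0.2]
width: 0.0502
```

```bash
python3 - <<'E'
from h import *
s=r.state(); print(s["tcp_pos"],s["eef_rot"],s["width"],s["force"],s["t"])
q=cam("side"); p=cam("top")
A=cv2.resize(q["frame"][240:325,225:335],(440,340),interpolation=cv2.INTER_CUBIC)
B=cv2.resize(p["frame"][195:280,210:300],(360,340),interpolation=cv2.INTER_CUBIC)
cv2.imwrite("pics/f1.png",np.hstack([A,B])[:,:,::-1])
for n,P in(("top",p),("side",q)):
    W=pts(P); m=(np.hypot(W[...,0]-.6166,W[...,1]-.247)<.026)
    h=m&(np.hypot(W[...,0]-.6166,W[...,1]-.247)>.012)&(W[...,2]<.035); X=W[h]
    c=np.linalg.lstsq(np.c_[X[:,:2]-[.6166,.247],np.ones(len(X))],X[:,2],rcond=None)[0]; print(n,len(X),"tilt,z",c.round(4),"knob",ctr(W,(.6166,.247),.02,.037,.05))
print(ringfit(p["frame"][:,:,::-1].copy(),p,(.617,.247),.042,(.008,)))
E
```

```text
[ 0.43545132 -0.1067596   0.14107066] [ 2.02827803e+00  2.39619803e+00 -2.11926130e-03] 0.05021149811554672 [ 0.53245522  0.23830025 -0.22994821] 10.3
top 237 tilt,z [ 0.0009 -0.0167  0.0274] knob (29, array([613.2, 246.8,  40.6]), (613.5, 246.9, 7.7))
side 149 tilt,z [-0.0007 -0.0039  0.0282] knob (34, array([615.9, 250.5,  40.8]), (617.7, 249.4, 8.9))
(array([2.27117e+01, 6.13800e-01, 2.46300e-01, 8.00000e-03]), (np.float64(23.470481033641097), np.float64(0.614), np.float64(0.246), 0.008))
```

View pics/f1.png

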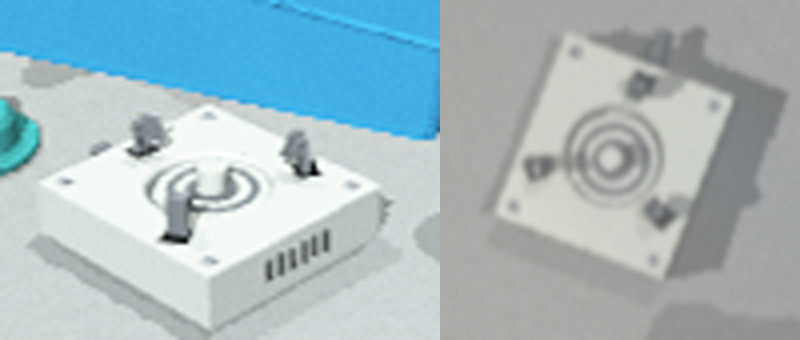

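The crop shows the filter flat in the well, with its top at about 28 mm and no measurable tilt, and its knob upright in the middle. Now the grey cap.

servo_tool(plan=[[[0.003, -0.0077, -0.04, 0, 0, 0, 0.05], [0, 0, -0.03, 0, 0, 0, 0.05], [0, 0, -0.01, 0, 0, 0, 0.05], [0, 0, 0, 0, 0, 0, 0.05]]])

```text
t: 10.9
tcp_pos: [0.4401, -0.1096, 0.0602]
eef_rot: [-2.02, -2.406, -0.001]
force: [-0.0, -0.3, 0.3]
width: 0.0497
```

```bash
python3 - <<'E'
from h import *
s=r.state(); print(s["tcp_pos"],s["eef_rot"])
q=cam("side"); save(q,"g1.png",(360,190,450,260),7)
E
```

```text
[ 0.44007162 -0.10955197  0.06020821] [-2.01981074e+00 -2.40554987e+00 -9.00141763e-04]
```

View pics/g1.png

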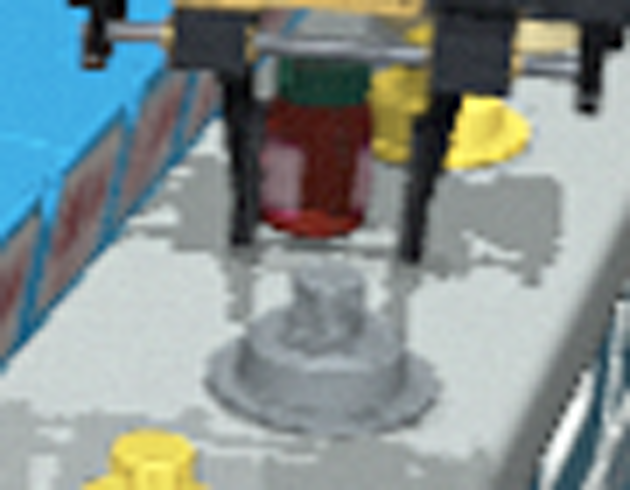

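The fingers straddle the grey cap's knob, which is at about (407,234) in the full side picture. I'll descend and grip.

servo_tool(plan=[[[-0.001, -0.005, -0.012, 0, 0, 0, 0.05], [0, 0, -0.012, 0, 0, 0, 0.05], [0, 0, -0.006, 0, 0, 0, 0.05], [0, 0, 0, 0, 0, 0, 0.05]]])

```text
t: 11.45
tcp_pos: [0.4383, -0.1154, 0.0294]
eef_rot: [-2.022, -2.403, 0.0]
force: [-0.5, 0.4, -0.4]
width: 0.0499
```

servo_tool(plan=[[[0, 0.0005, -0.002, 0, 0, 0, 0.05], [0, 0, 0, 0, 0, 0, 0.02], [0, 0, 0, 0, 0, 0, 0.0], [0, 0, 0, 0, 0, 0, 0.0], [0, 0, 0, 0, 0, 0, 0.0], [0, 0, 0, 0, 0, 0, 0.0]]])

```text
t: 12.2
tcp_pos: [0.4387, -0.1152, 0.028]
eef_rot: [2.022, 2.404, 0.0]
force: [0.2, 0.1, 1.2]
width: 0.0256
```

servo_tool(plan=[[[0, 0, 0.04, 0, 0, 0, 0.0], [0, 0.01, 0.05, 0, 0, 0, 0.0], [0, 0.05, 0.02, 0, 0, 0, 0.0], [0, 0.05, 0, 0, 0, 0, 0.0], [0, 0.05, 0, 0, 0, 0, 0.0], [0, 0.05, 0, 0, 0, 0, 0.0], [0.01, 0.05, 0, 0, 0, 0, 0.0], [0.03, 0.05, 0, 0, 0, 0, 0.0], [0.04, 0.04, 0, 0, 0, 0, 0.0], [0.04, 0.012, 0, 0, 0, 0, 0.0]]])

```text
t: 13.45
tcp_pos: [0.5587, 0.2501, 0.1373]
eef_rot: [-2.017, -2.406, -0.0]
force: [-0.0, 0.8, -0.5]
width: 0.0248
```

servo_tool(plan=[[[0.04, 0, 0, 0, 0, 0, 0.0], [0.018, 0, 0, 0, 0, 0, 0.0], [0, 0, 0, 0, 0, 0, 0.0], [0, 0, 0, 0, 0, 0, 0.0]]])

```text
t: 13.95
tcp_pos: [0.6156, 0.2471, 0.1377]
eef_rot: [-2.021, -2.404, 0.001]
force: [-0.4, 0.5, -1.4]
width: 0.0253
```

servo_tool(plan=[[[0.001, 0, -0.03, 0, 0, 0, 0.0], [0, 0, -0.02, 0, 0, 0, 0.0], [0, 0, 0, 0, 0, 0, 0.0], [0, 0, 0, 0, 0, 0, 0.0]]])

```text
t: 14.45
tcp_pos: [0.6178, 0.2472, 0.0888]
eef_rot: [2.022, 2.404, 0.002]
force: [-0.5, 0.3, -0.8]
width: 0.0253
```

```bash
python3 - <<'E'
from h import *
s=r.state(); t=s["tcp_pos"]; print(t,s["eef_rot"],s["width"])
q=cam("side"); save(q,"g2.png",(215,215,345,320),6)
f=q["frame"][:,:,::-1].copy()
print(ringfit(f,q,t[:2],t[2]-.022,(.042,)))
E
```

```text
[0.61776249 0.2471815  0.08884064] [2.02201124e+00 2.40396555e+00 1.56622973e-03] 0.025318668349374917
(array([14.4153,  0.6153,  0.2527,  0.042 ]), (np.float64(14.977484502636397), np.float64(0.6153), np.float64(0.2532), 0.042))
```

View pics/g2.png

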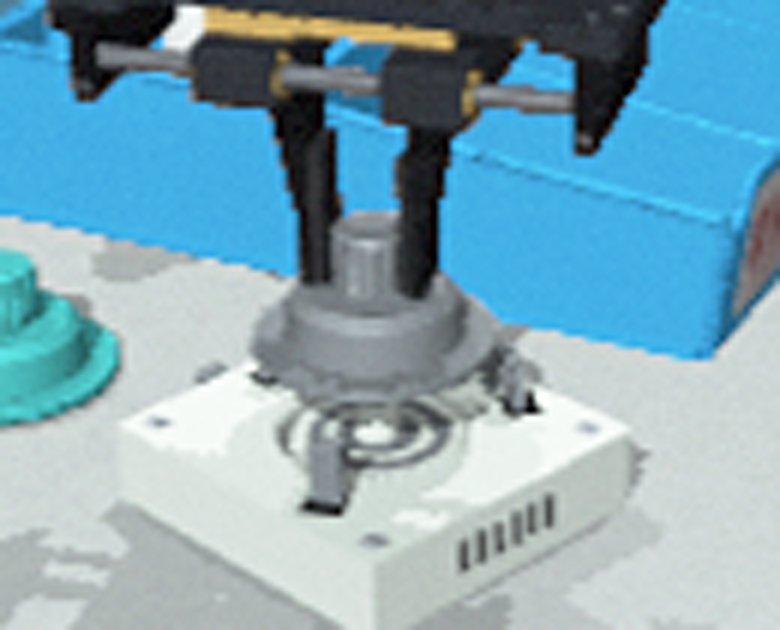

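The cap hangs level over the arms, at about (276,270) in the full picture, and its side-view offset from the well is under 1 mm. I'll go on down.

servo_tool(plan=[[[-0.0005, 0, -0.006, 0, 0, 0, 0.0], [0, 0, -0.005, 0, 0, 0, 0.0], [0, 0, -0.003, 0, 0, 0, 0.0], [0, 0, 0, 0, 0, 0, 0.0]]])

```text
t: 15.0
tcp_pos: [0.6174, 0.247, 0.0739]
eef_rot: [2.022, 2.404, 0.001]
force: [1.5, 1.3, -0.7]
width: 0.0253
```

servo_tool(plan=[[[0, 0, -0.003, 0, 0, 0, 0.0], [0, 0, -0.0015, 0, 0, 0, 0.0], [0, 0, 0, 0, 0, 0, 0.0]]])

```text
t: 15.38
tcp_pos: [0.6175, 0.2471, 0.0699]
eef_rot: [2.022, 2.404, 0.002]
force: [2.5, 1.7, 3.0]
width: 0.0254
```

servo_tool(plan=[[[0.0003, 0.0002, -0.0015, 0, 0, 0, 0.0], [0, 0, -0.0015, 0, 0, 0, 0.0], [0, 0, -0.0015, 0, 0, 0, 0.0], [0, 0, 0, 0, 0, 0, 0.0]]])

```text
t: 15.88
tcp_pos: [0.6173, 0.2469, 0.0646]
eef_rot: [-2.022, -2.404, 0.0]
force: [2.5, 1.5, 1.1]
width: 0.0249
```

servo_tool(plan=[[[0, 0, -0.001, 0, 0, 0, 0.0], [0, 0, -0.001, 0, 0, 0, 0.0], [0, 0, 0, 0, 0, 0, 0.0]]])

```text
t: 16.25
tcp_pos: [0.6173, 0.2469, 0.0626]
eef_rot: [-2.022, -2.404, 0.0]
force: [1.2, 0.9, 0.9]
width: 0.0253
```

servo_tool(plan=[[[0, 0, -0.0015, 0, 0, 0, 0.0], [0, 0, -0.0015, 0, 0, 0, 0.0], [0, 0, -0.001, 0, 0, 0, 0.0], [0, 0, 0, 0, 0, 0, 0.0]]])

```text
t: 16.75
tcp_pos: [0.6172, 0.2469, 0.0587]
eef_rot: [-2.022, -2.404, 0.001]
force: [-0.5, -0.1, -1.7]
width: 0.0251
```

servo_tool(plan=[[[0, 0, -0.001, 0, 0, 0, 0.0], [0, 0, -0.001, 0, 0, 0, 0.0], [0, 0, -0.0005, 0, 0, 0, 0.0], [0, 0, 0, 0, 0, 0, 0.0]]])

```text
t: 17.25
tcp_pos: [0.6175, 0.2471, 0.0581]
eef_rot: [2.022, 2.403, 0.0]
force: [-5.9, -3.5, 12.7]
width: 0.025
```

```bash
python3 - <<'E'
from h import *
s=r.state(); t=s["tcp_pos"]; print(t,s["force"],s["torque"],s["width"])
q=cam("side"); save(q,"g3.png",(225,230,335,320),7)
W=pts(q); print("rim",ctr(W,t[:2],.05,.031,.0395))
E
```

```text
[0.6174733  0.24706563 0.05806311] [-5.87551284 -3.45502435 12.72273227] [-0.8434095   1.22548964  0.01603806] 0.02496413626606665
rim (312, array([605.7, 260.2,  35.4]), (617.4, 247.3, 49.9))
```

View pics/g3.png

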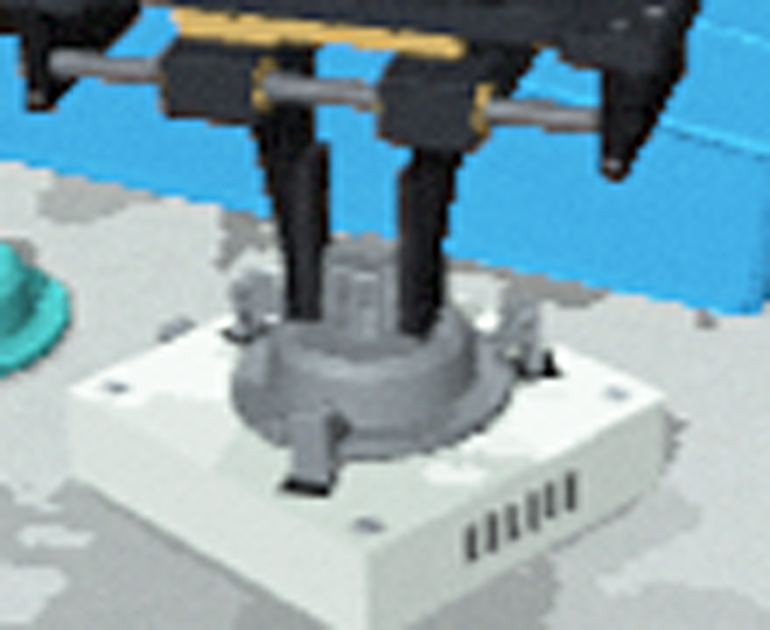

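The cap sits flat, with all three hooks over its rim, and the TCP is at the home height of 58 mm. I'll add a little push.

servo_tool(plan=[[[-0.0004, -0.0002, -0.0007, 0, 0, 0, 0.0], [0, 0, 0, 0, 0, 0, 0.0], [0, 0, 0, 0, 0, 0, 0.0], [0, 0, 0, 0, 0, 0, 0.0], [0, 0, 0, 0, 0, 0, 0.0], [0, 0, 0, 0, 0, 0, 0.0]]])

```text
t: 18.05
tcp_pos: [0.6174, 0.2471, 0.058]
eef_rot: [2.022, 2.403, 0.001]
force: [-6.2, -3.3, 16.5]
width: 0.0254
```

The push holds steady at 16.5 N, so I'm handing in.

```bash
python3 - <<'E'
from h import *
print(ticket.finish_job()); s=r.state(); print(s["t"],s["tcp_pos"],s["force"])
E
```

```text
the job is handed in; nothing more can be done
None
the job is handed in; nothing more can be done
```

The filter disc is in the well, the grey cap is clicked home over it, and I handed the job in with the arm still pressing the cap down. It took 18 s of the 54 s allowed.

- **Filter:** I pressed it onto the well floor with about 18 N. Its top then measured about 28 mm above the worktop, as it should. The tilt was at most 1° in the top view and 0.2° in the side view.
- **Cap:** I gripped it by its knob and pressed it straight down. First contact came about 12 mm above home, then the push fell off and turned into a pull of about 1.7 N as the hooks drew it in. It came to rest rigidly at the home height, and the last crop shows the hooks over a level rim.
- **Final push:** it held steady at about 16.5 N downward, with about 7 N sideways that I did not fully remove.
- **Not confirmed:** the roughly 10 N peak before the click never showed in the readings, which came only at the end of each move. The two cameras also disagreed by 3 to 5 mm in y, so for y I relied on the top camera and the contact forces.
- **Bystanders:** I did not move near the bottle or the vial, but I did not check them again at the end.

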